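Check a bioreactor probe on the spring contact of the test station

TASK

First turn the knob on the test station clockwise until its nose points at the raised mark on the ring around it. Then take the probe with the thick black cylindrical head out of the stand, put its shaft into the station's well and push it down against the spring in there until its shoulder bears hard on the well's rim; finish while still holding it and pushing it firmly onto the rim (the spring lifts it again if you let up). Leave the other two probes in the stand, and the other things on the bench, where they are.

Things in the scene. Friction and masses are not known exactly. Their poses are not given: they have to be found in the camera images.
- knob_grip (a point): centre of the black bar knob on the station's white box (60 mm tall), on its upright axis. Bar 46 mm long, 16 wide, 33 tall, on a disc 58 mm across and 6 mm thick; this point is 17 mm below the bar's top and 16 mm above the disc's upper face. Turns stiffly (about 0.06 N m), stays where it is left. x axis: from the axis to the nose
- knob_nose (a point): tip of the knob's nose (a small low block at one end of the bar with a white line on it), 33 mm from the knob's axis; it turns with the knob. From its start it always has to go clockwise seen from above, by 0.45 to 1.5 rad, to reach the mark
- mark (a point): top of the raised black rib (14 x 5 mm, 3 mm proud) on the flat metal ring round the knob, 42.5 mm from the knob's axis; fixed. x axis: level, from the knob's axis outwards through the rib. The nose should lie on the line from the axis to this point
- well_mouth (a point): centre of the mouth of the station's well, at the level of the top of its rim (86 mm above the table). The rim is a steel ring 40 mm across on a 70 x 68 mm metal block, beside the white box, 95 mm from the knob's axis. The upright bore is 15.6 mm wide. The top of a sprung plunger lies 16 mm below the rim's top
- plunger (a joint): how far the sprung plunger in the well is pushed down, m: 0 at rest, 0.014 when a probe's shoulder sits on the rim. It pushes back with 3.5 N at rest, rising by 0.35 N per mm to 8.4 N at the stop (more than the probe's weight)
- probe_head (a point): centre of the black cylindrical head (26 mm in diameter, 56 mm tall) of the probe to be checked, which stands upright and loose in one of the three holes (in a row, 70 mm apart) of the white stand (64 x 210 mm, 45 mm tall). 80 to 170 g. z axis: up along the probe
- probe_shoulder (a point): centre of the underside of that probe's steel flange (30 mm across, 6 mm thick, just below the head): the shoulder that meets the rim. It is 34 mm below the head's centre. Below it is the steel shaft, 12 mm in diameter, 30 mm long, with a tapered tip. z axis: up along the probe
- probe: the same probe, origin at the lower tip of its shaft, z up along it
- well_rim: the steel ring that forms the well's rim, 40 mm outside, 15.6 mm inside, 6 mm tall, fixed; origin at the centre of its underside
- slim_center (a point): a point on the slim probe in the stand (head 15 mm in diameter, 75 mm tall, from 51 to 126 mm above the table): leave it alone
- plug_center (a point): a point on the low blanking plug in the stand (flat steel cap 36 mm in diameter, 16 mm tall, its top 67 mm above the table): leave it alone
- reagent: small amber bottle with a cap, 40 mm in diameter, 95 mm tall, standing between station and stand; origin under its base; leave alone
- beaker: glass beaker, 64 mm in diameter, 85 mm tall; origin under its base; leave alone
- media: glass bottle with a cap, 70 mm in diameter, 130 mm tall; origin under its base; leave alone
- jar: low jar, 56 mm in diameter, 60 mm tall; origin under its base; leave alone
- spatula: spatula lying flat on the bench in front of the robot, 170 mm long; leave alone
There are look-alikes about, which are no part of the job. Leave any green or red look-alike of the probe alone.

How it is judged:
By the outcome, as a careful person would: the job done as asked, in the order asked, and still so for the second after the job is handed in, while the arm keeps its last pose, push and grip.
It also fails if it takes over 64 s, if anything falls off the work surface, if the arm or the gripper's body presses on something with over 40 N, if the wrist force passes 120 N, or if a joint passes its speed limit or range.

ROBOT

A 6-joint arm with a two-finger parallel gripper is mounted at the origin on the work surface. World frame = base frame: x ahead of the robot, y to its left, z up, the work surface at z = 0. Lengths are in m, angles in degrees, forces in N, time in s.
With the tool pointing down it reaches from about 0.4 to 0.825 m from the base axis. Payload 7 kg.
Tool frame: the origin (TCP) lies at the very end of the fingers, on their centre line; the grasp point (between the pads) lies r.pinch_z behind it (r.pinch_z is the distance from the TCP to the grasp point, in m); z points along the fingers, y is the direction in which the jaws open and shut (so a half turn about z gives the same grasp; the last joint's range is limited). The gripper opens to 88 mm and grips with 3 to 60 N. Pads are 19 mm wide; open, the fingers measure 130 mm over their backs; the gripper's body (78 mm by 193 mm) begins 47 mm behind the grasp point.
Start: joints at [87.382, 20.546, 0.682, 0, -70.136, -16.507], TCP at [0.221, 0.638, 0.227] pointing down, gripper open.
Joint ranges: [-176.03, 176.03], [-82.01, 121.73], [-58.28, 71.71], [-173.87, 95.51], [-174.79, -0.11], [-173.66, 173.66]. Speed limits (degrees/s): [136.94, 136.94, 172.46, 180, 180, 180].

INTERFACE

Orientations are given as [roll, pitch, yaw] about the fixed x, y, z axes, in that order (R = Rz(yaw) Ry(pitch) Rx(roll)).
In Python, from plant import r gives the robot as it stands. The module is installed in compiled form; this text tells all that it offers.
- The arm moves only by the tool servo_tool, never from a script. Its argument "steps" is a list of rows, each a list of 5 numbers: the finger opening in cm, from 0 to 8.76, then the shift along the tool's x, y, z in cm, then the turn about the tool's z in degrees. In form: [[fingers, x, y, z, spin], ...]. A call has 1 to 8 rows; each row shifts and turns the commanded pose from where the row before left it, along the tool's axes as they then stand; what a row does not reach is not made up. A row lasts 1/8 s, in which the tool goes at most 62.5 mm and 10.7 degrees, less where a joint would pass 70% of its speed; a pose out of reach is approached as far as the arm can. A call with a gripper value outside its range is refused whole. The fingers move at their own pace and stop on an object; "squeeze" is the grip in N (left out, the last holds). Time passes only in rows, so rows that do not move let the fingers close. It gives the time, the measured TCP pose, the force and the opening at its end, in the units of the state.
- r.get_state(): the state, without advancing time (a new reading comes with each control period).
- r.capture(name): name is "side" or "top"; returns the picture (384x512x3 uint8, red, green, blue); there is no depth.
- r.calibration(name): a dict with "K" (3x3 intrinsics, pixels), "rvec" (rotation vector, rad) and "tvec" (3), from world to camera coordinates, as OpenCV has them. Camera axes: x right, y down, z forward; pixel columns grow to the right and rows downward; lengths in m; the calibration is good to about 2 mm. A picture is of the moment at which its call begins. calibration takes no time and is no camera call.
- r.close_job(): hands the job in, once; it reports no verdict.
The state is a dict: "time_s": time; "joints": joint angles; "qd": joint speeds; "joint_torque": joint torques, N m; "tcp_pos": TCP position; "eef_rot": TCP orientation; "contact_force": force on the tool from outside, world axes, zero at the start; "moment": the same for the moment, N m; "gripper_width": finger opening in m.
Only numpy, scipy, OpenCV 4.12 (cv2) and the standard library are available. Lean on these libraries where they do the work, as an engineer would, in place of code of your own. Each camera call takes 0.05 s, during which the arm holds its last target.

## Working session

There is one attempt and no reset: what is moved stays moved. The work goes in short steps, Python scripts to look and compute and a tool call to move; the robot and the scene stay as the last step left them, time stands still between calls to the robot, and variables do not carry over. Pictures are saved under pics/ and viewed, and the job is handed in when it is done.

Besides the shell and the picture viewer there is one more tool, called after "Call:" as name(argument=value, ...), one argument or row to a line, values as JSON. servo_tool: Moves the arm, as the interface text tells. Its arguments: {"type":"object","properties":{"steps":{"type":"array","items":{"type":"array","items":{"type":"number"}}},"squeeze":{"type":"number"}},"required":["steps"]}

```bash
mkdir -p pics
python3 - <<'E'
from plant import r
import cv2
print(r.get_state(), r.pinch_z)
for n in ("side","top"):
    im=r.capture(n); cv2.imwrite(f"pics/{n}0.png",im[:,:,::-1])
    c=r.calibration(n); print(n,c)
E
```

```text
{'time_s': 0.0, 'joints': array([ 8.73815939e+01,  2.05891896e+01,  6.34088567e-01, -1.78375480e-02,
       -7.01368885e+01, -1.65065871e+01]), 'qd': array([ 0.00484073, -0.02973392,  0.04417849, -0.04984987, -0.02759895,
       -0.0688956 ]), 'joint_torque': array([ 6.23291089e-05, -5.82719707e+01,  2.93037558e+01,  6.99671522e+00,
        6.81251142e-03, -1.67617941e-04]), 'tcp_pos': array([0.22103294, 0.63726767, 0.22565761]), 'eef_rot': array([ 1.79907037e+02, -1.00612298e-02, -1.91310593e+01]), 'contact_force': array([-0.39015214,  0.01556056,  0.06773847]), 'moment': array([-0.01443239,  0.02871544,  0.02310624]), 'gripper_width': 0.08777304408212787} 0.0188
side {'K': array([[477.2165739 ,   0.        , 248.48226853],
       [  0.        , 477.2165739 , 195.36707988],
       [  0.        ,   0.        ,   1.        ]]), 'rvec': array([ 0.46191507, -2.77713375,  1.107944  ]), 'tvec': array([0.57001356, 0.18641551, 1.10612657])}
top {'K': array([[419.68753812,   0.        , 257.6688227 ],
       [  0.        , 419.68753812, 194.12473722],
       [  0.        ,   0.        ,   1.        ]]), 'rvec': array([ 2.11493553, -2.17358889,  0.10948186]), 'tvec': array([0.07916928, 0.56862332, 1.13340421])}
```

View pics/side0.png

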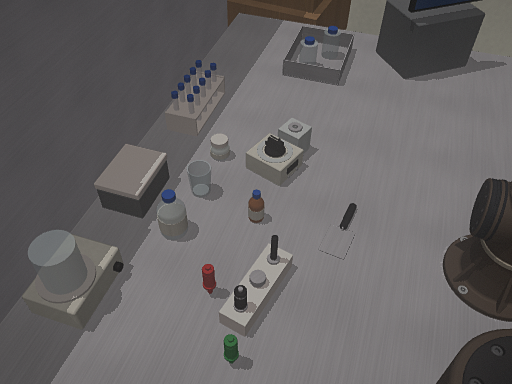

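View pics/top0.png

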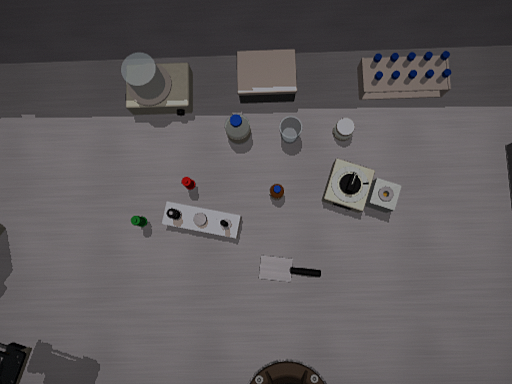

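The side view shows the station at about (275,150) and the stand at (257,287), with the probe at (240,297). In the top view the station is at (350,185), the well at (386,194), and the black-headed probe at (173,214). Next I'll zoom in.

```bash
cat > h.py <<'E'
import numpy as np, cv2
from plant import r
def cal(n):
    c=r.calibration(n); return c["K"],cv2.Rodrigues(np.array(c["rvec"]))[0],np.array(c["tvec"])
def ray(n,uv):
    K,R,t=cal(n); d=R.T@np.linalg.inv(K)@np.array([uv[0],uv[1],1.]); return -R.T@t,d
def onz(n,uv,z):
    o,d=ray(n,uv); return o+d*(z-o[2])/d[2]
def proj(n,P):
    K,R,t=cal(n); p=K@(R@np.array(P,float)+t); return p[:2]/p[2]
def tri(a,b):
    # a side pix, b top pix
    A=[];B=[]
    for n,uv in(("side",a),("top",b)):
        o,d=ray(n,uv); d/=np.linalg.norm(d); M=np.eye(3)-np.outer(d,d); A.append(M);B.append(M@o)
    return np.linalg.lstsq(np.vstack(A),np.hstack(B),rcond=None)[0]
def crop(im,u,v,w,h,s):
    return cv2.resize(im[v:v+h,u:u+w],None,fx=s,fy=s,interpolation=cv2.INTER_CUBIC)
E
python3 - <<'E'
from h import *
t=cv2.imread("pics/top0.png"); s=cv2.imread("pics/side0.png")
a=crop(t,315,150,95,70,8); cv2.imwrite("pics/tk.png",a)
cv2.imwrite("pics/sk.png",crop(s,240,110,80,75,8))
cv2.imwrite("pics/tp.png",crop(t,155,195,95,50,8))
cv2.imwrite("pics/sp.png",crop(s,210,230,90,75,8))
E
```

```text
(no output)
```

View pics/tk.png

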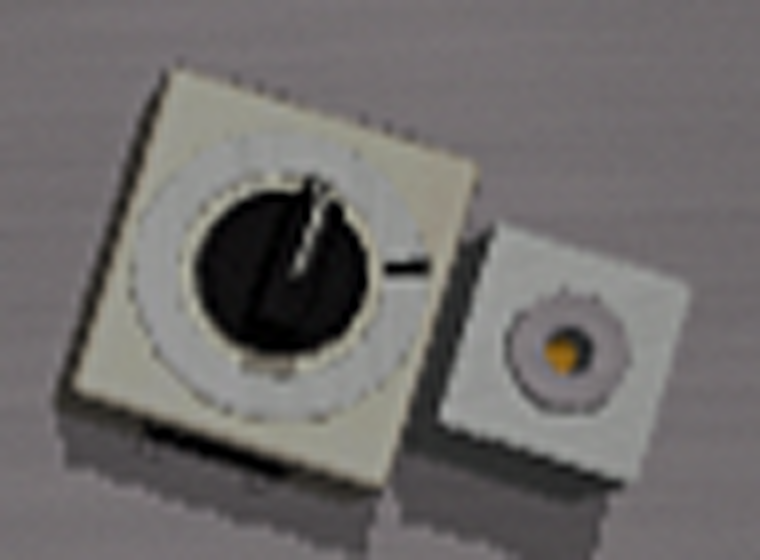

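View pics/sk.png

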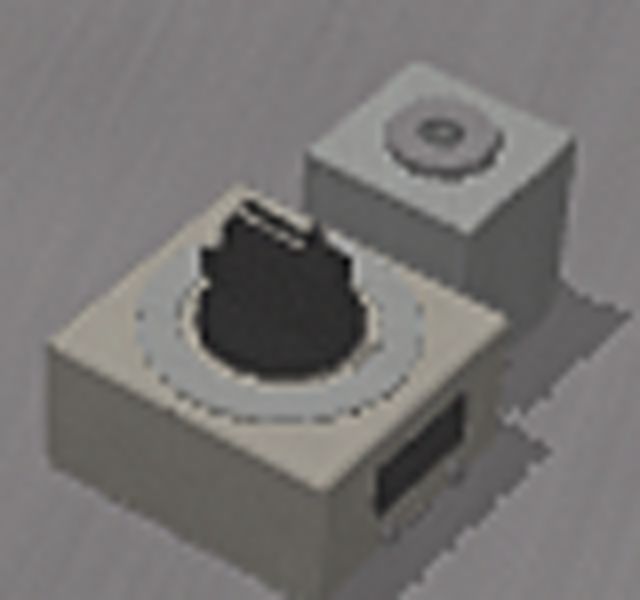

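View pics/tp.png

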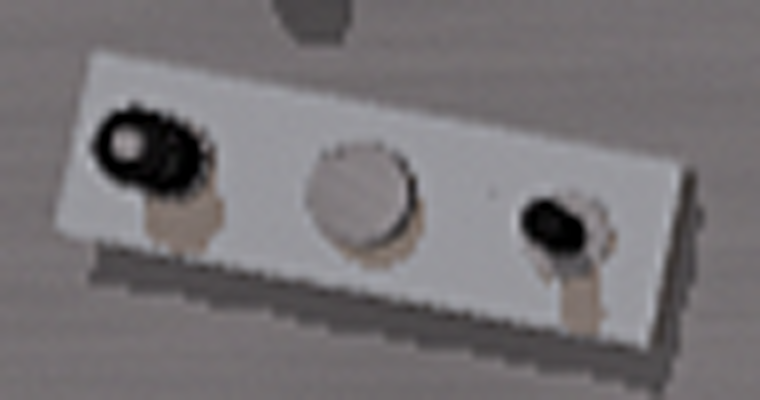

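View pics/sp.png

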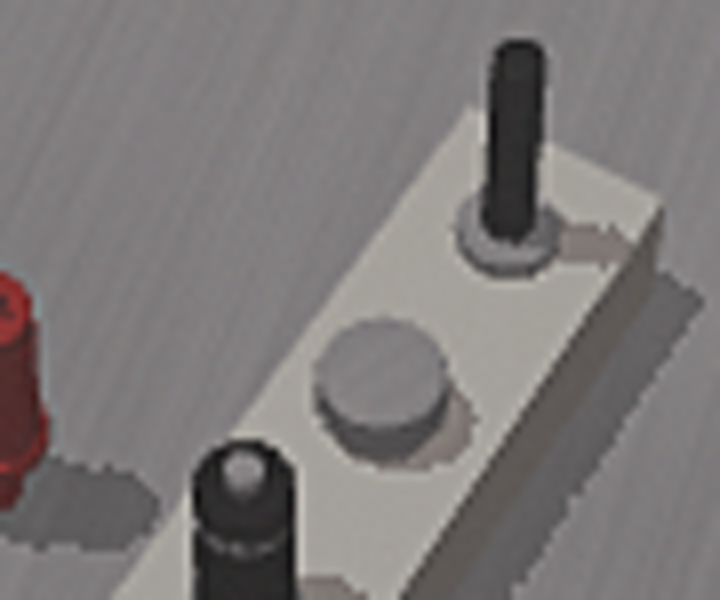

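Run:
```python
from h import *
np.set_printoptions(precision=4,suppress=True)
def P(u0,v0,a,b): return (u0+(a+.5)/8-.5, v0+(b+.5)/8-.5)
T=lambda a,b:P(315,150,a,b); S=lambda a,b:P(240,110,a,b)
# dark disc mask in top + ring etc
print("ring c",onz("top",T(282,275),.062),"L",onz("top",T(132,275),.062),"R",onz("top",T(432,275),.062))
print("disc c",onz("top",T(281,272),.066),onz("top",T(195,272),.066),onz("top",T(368,272),.066))
print("mark",onz("top",T(407,268),.064),onz("top",T(385,269),.064),onz("top",T(429,267),.064))
for z in(.07,.099): print("line",z,onz("top",T(297,272),z),onz("top",T(322,188),z))
print("rim",onz("top",T(569,353),.086),onz("top",T(505,353),.086),onz("top",T(632,353),.086))
print("rim side",onz("side",S(443,132),.086),onz("side",S(386,132),.086),onz("side",S(502,132),.086))
print("ring side c",onz("side",S(281,320),.062))
print("line side",onz("side",S(243,200),.099),onz("side",S(303,245),.099),onz("side",S(243,200),.08),onz("side",S(303,245),.08))
print("tri rim",tri(S(443,132),T(569,353)))
# probe
Tp=lambda a,b:P(155,195,a,b); Sp=lambda a,b:P(210,230,a,b)
print("probe pin tri",tri(Sp(243,470),Tp(128,142)))
for z in(.107,.117): print(onz("top",Tp(135,147),z),onz("side",Sp(244,483),z))
print("plug",onz("top",Tp(357,195),.067),onz("side",Sp(382,374),.067))
print("slim",onz("top",Tp(548,222),.126),onz("side",Sp(518,50),.126))
```

```text
ring c [ 0.588  -0.1884  0.062 ] L [ 0.5895 -0.1376  0.062 ] R [ 0.5865 -0.2391  0.062 ]
disc c [ 0.5885 -0.1873  0.066 ] [ 0.5894 -0.1583  0.066 ] [ 0.5876 -0.2166  0.066 ]
mark [ 0.5889 -0.2303  0.064 ] [ 0.5888 -0.2229  0.064 ] [ 0.589  -0.2378  0.064 ]
line 0.07 [ 0.5877 -0.1919  0.07  ] [ 0.6162 -0.2019  0.07  ]
line 0.099 [ 0.5835 -0.186   0.099 ] [ 0.6113 -0.1958  0.099 ]
rim [ 0.5556 -0.2768  0.086 ] [ 0.5563 -0.2557  0.086 ] [ 0.555  -0.2975  0.086 ]
rim side [ 0.5584 -0.2776  0.086 ] [ 0.5774 -0.271   0.086 ] [ 0.5387 -0.2845  0.086 ]
ring side c [ 0.5906 -0.1893  0.062 ]
line side [ 0.6099 -0.2032  0.099 ] [ 0.5839 -0.1871  0.099 ] [ 0.616  -0.2256  0.08  ] [ 0.5894 -0.2092  0.08  ]
tri rim [ 0.5568 -0.2763  0.0871]
probe pin tri [0.5208 0.2904 0.1124]
[0.5185 0.2891 0.107 ] [0.5216 0.2907 0.107 ]
[0.5177 0.2868 0.117 ] [0.5194 0.2966 0.117 ]
plug [0.5037 0.2229 0.067 ] [0.5066 0.2231 0.067 ]
slim [0.4891 0.1519 0.126 ] [0.4928 0.1512 0.126 ]
```

Run:
```python
from h import *
s=cv2.imread("pics/side0.png")
cv2.imwrite("pics/sp2.png",crop(s,200,260,80,75,8))
t=cv2.imread("pics/top0.png")
cv2.imwrite("pics/tk2.png",np.clip(3.*crop(t,332,165,40,36,16),0,255).astype('uint8'))
```

```text
(no output)
```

View pics/sp2.png

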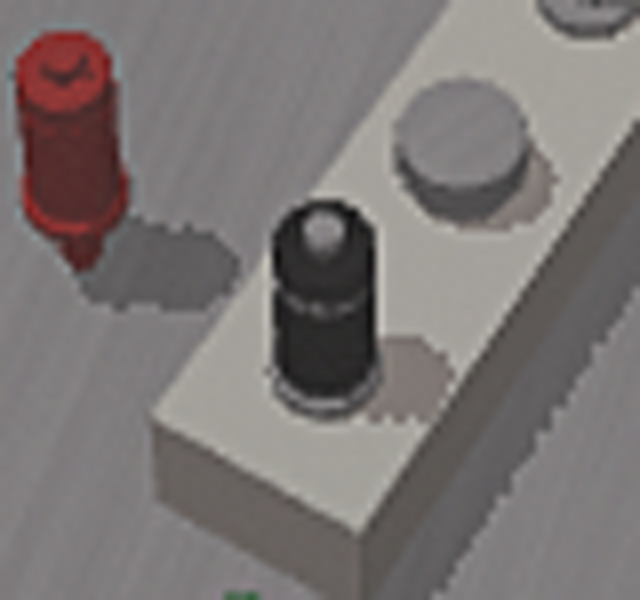

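View pics/tk2.png

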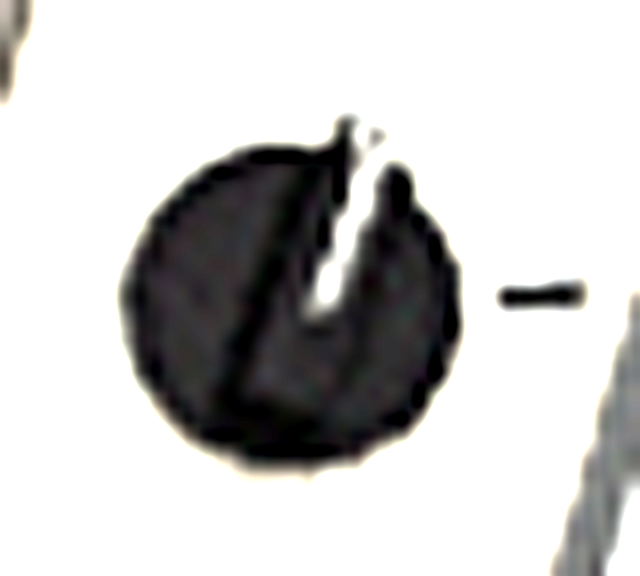

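Call:
servo_tool(
  steps=[
    [4.5, 3.86, 4.12, 0, 0],
    [4.5, 3.86, 4.12, 0, 0],
    [4.5, 3.86, 4.12, 0, 0],
    [4.5, 3.86, 4.12, 0, 0],
    [4.5, 3.86, 4.12, 0, 0],
    [4.5, 3.86, 4.12, 0, 0],
    [4.5, 3.86, 4.12, 0, 0],
    [4.5, 3.86, 4.12, 0, 0],
  ],
)

```text
time_s: 1.1
tcp_pos: [0.4052, 0.2233, 0.2266]
eef_rot: [-180.0, -0.0, -19.1]
contact_force: [1.2, 0.5, -0.0]
gripper_width: 0.0451
```

Run:
```python
from h import *
# predicted white line pixels for hypotheses
for h in (-19.4,-25,-31):
  for c in ((.5885,-.188),(.5905,-.1893)):
    d=np.array([np.cos(np.radians(h)),np.sin(np.radians(h))])
    def f(n,k,z,u0,v0): 
        p=proj(n,[c[0]+d[0]*k,c[1]+d[1]*k,z]); return [int((p[0]-u0+.5)*8),int((p[1]-v0+.5)*8)]
    print(h,c,"top",[f("top",k,.099,315,150) for k in(-23,0,23)if not 0] if 0 else [f("top",k/1000,.099,315,150) for k in(-23,0,23)],f("top",.033,.076,315,150),"side",[f("side",k/1000,.099,240,110) for k in(-23,0,23)],f("side",.033,.076,240,110))
```

```text
-19.4 (0.5885, -0.188) top [[282, 323], [302, 257], [322, 191]] [316, 175] side [[346, 268], [291, 241], [236, 213]] [210, 254]
-19.4 (0.5905, -0.1893) top [[286, 317], [306, 251], [325, 185]] [320, 169] side [[342, 265], [286, 237], [231, 210]] [206, 250]
-25 (0.5885, -0.188) top [[276, 320], [302, 257], [328, 194]] [325, 179] side [[342, 271], [291, 241], [240, 210]] [216, 249]
-25 (0.5905, -0.1893) top [[280, 314], [306, 251], [332, 187]] [329, 173] side [[338, 268], [286, 237], [235, 207]] [211, 245]
-31 (0.5885, -0.188) top [[269, 317], [302, 257], [335, 197]] [335, 183] side [[337, 275], [291, 241], [245, 207]] [223, 245]
-31 (0.5905, -0.1893) top [[273, 311], [306, 251], [339, 191]] [338, 177] side [[333, 271], [286, 237], [240, 203]] [219, 241]
```

Run:
```python
from h import *
s=cv2.imread("pics/side0.png")
cv2.imwrite("pics/sk2.png",np.clip(3.*crop(s,258,130,34,30,20),0,255).astype('uint8'))
t=cv2.imread("pics/top0.png")
cv2.imwrite("pics/tk3.png",np.clip(3.*cv2.resize(t[165:195,335:370],None,fx=20,fy=20,interpolation=cv2.INTER_NEAREST),0,255).astype('uint8'))
```

```text
(no output)
```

View pics/sk2.png

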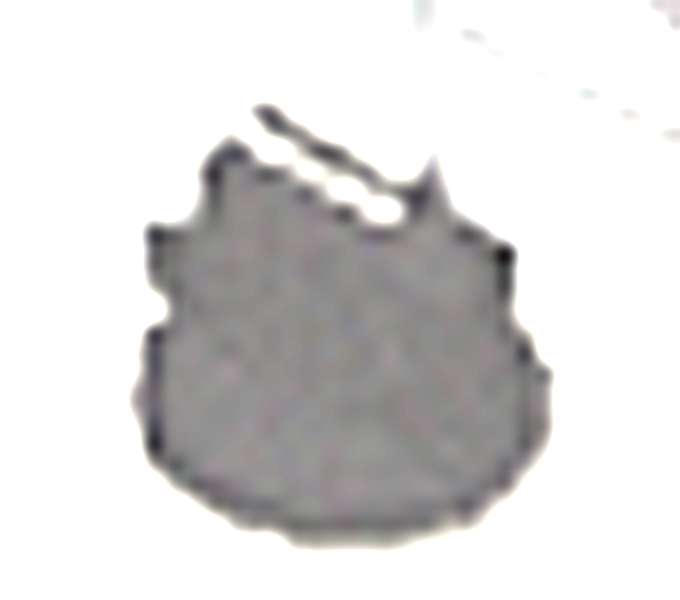

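View pics/tk3.png

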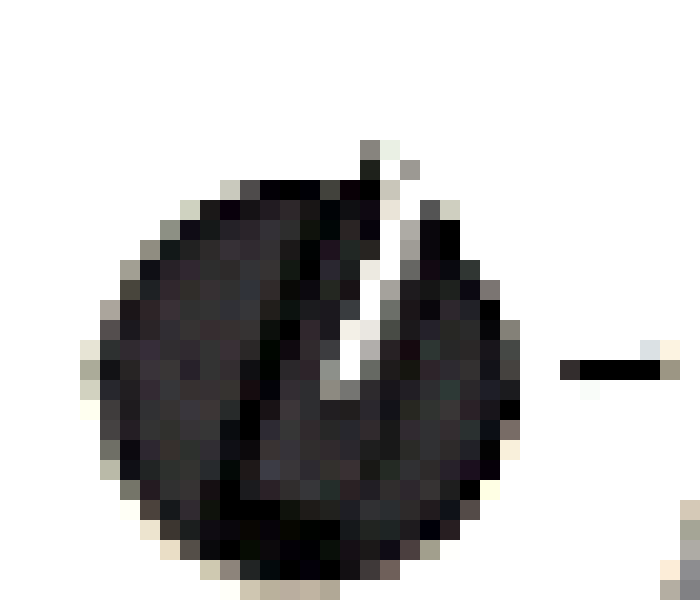

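The top view shows the white line on the knob running from tk3 (345,370) to (400,195), so the heading is about -20°. The rib is at (620,370), which puts the mark at about -89°. In the side view the line and bar edge slope at about 29°, which agrees within a few degrees.

Call:
servo_tool(
  steps=[
    [4.5, 3.85, 4.11, 0, 0],
    [4.5, 3.85, 4.11, 0, 0],
    [4.5, 3.85, 4.11, 1, 0],
    [4.5, 3.85, 4.11, 1, 0],
    [4.5, 3.85, 4.11, 1.5, 0],
    [4.5, 3.85, 4.11, 1.5, 0],
    [4.5, 3.85, 4.11, 1.5, 0],
    [4.5, 3.85, 4.11, 1.5, 0],
  ],
)

```text
time_s: 2.1
tcp_pos: [0.5886, -0.1883, 0.1457]
eef_rot: [180.0, 0.0, -19.1]
contact_force: [0.7, 1.5, 0.9]
gripper_width: 0.0453
```

Call:
servo_tool(
  steps=[
    [4.5, 0, 0, 0, 0],
  ],
)

```text
time_s: 2.22
tcp_pos: [0.5877, -0.1896, 0.1437]
eef_rot: [179.9, 0.2, -19.4]
contact_force: [0.2, 0.1, -0.2]
gripper_width: 0.045
```

Run:
```python
from h import *
for n,b in (("side",(235,95,90,75)),("top",(300,140,110,82))):
    im=r.capture(n)[:,:,::-1]; cv2.imwrite(f"pics/{n}1.png",im); cv2.imwrite(f"pics/{n}1c.png",np.clip(2.*crop(im,*b,7),0,255).astype('uint8'))
```

```text
(no output)
```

View pics/side1c.png

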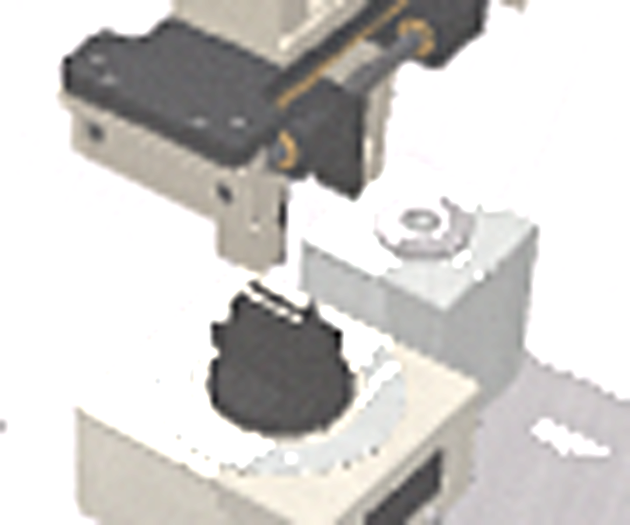

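View pics/top1c.png

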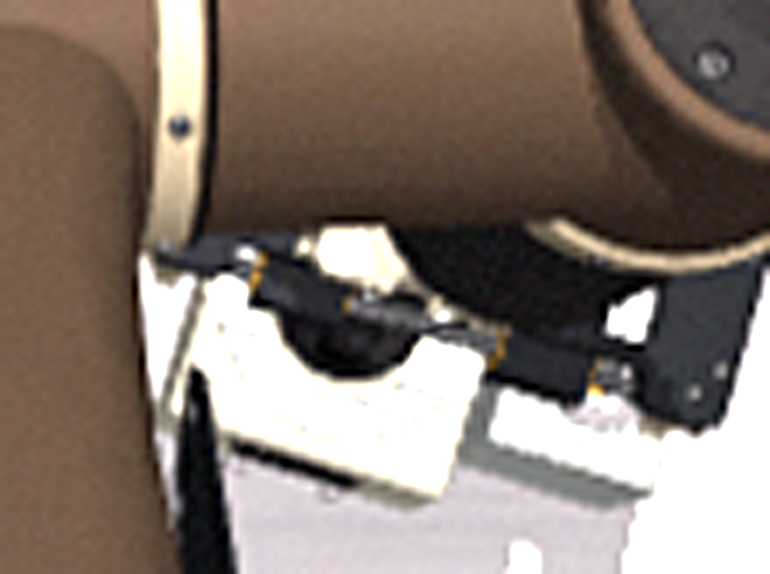

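The side view shows the open fingers directly over the knob, about (250,260) over (265,300). I'll descend.

Call:
servo_tool(
  steps=[
    [4.5, 0, 0, 2, 0],
    [4.5, 0, 0, 2, 0],
    [4.5, 0, 0, 2, 0],
    [4.5, 0, 0, 1.2, 0],
    [4.5, 0, 0, 0, 0],
  ],
  squeeze=8,
)

```text
time_s: 2.95
tcp_pos: [0.5878, -0.1856, 0.0744]
eef_rot: [180.0, 0.0, -19.1]
contact_force: [-0.6, -0.2, 1.1]
gripper_width: 0.0448
```

Call:
servo_tool(
  steps=[
    [2.5, 0, 0, 0, 0],
    [1.9, 0, 0, 0, 0],
    [1.4, 0, 0, 0, 0],
    [1.2, 0, 0, 0, 0],
    [1.2, 0, 0, 0, 0],
  ],
  squeeze=8,
)

```text
time_s: 3.58
tcp_pos: [0.5883, -0.1868, 0.075]
eef_rot: [180.0, -0.0, -19.1]
contact_force: [-1.4, -2.6, 2.9]
gripper_width: 0.017
```

Call:
servo_tool(
  steps=[
    [1.2, 0, 0.05, 0, 0],
    [1.2, 0, 0.05, 0, 5],
    [1.2, 0, 0, 0, 9],
    [1.2, 0, 0, 0, 9],
    [1.2, 0, 0, 0, 9],
    [1.2, 0, 0, 0, 9],
    [1.2, 0, 0, 0, 0],
  ],
  squeeze=20,
)

```text
time_s: 4.45
tcp_pos: [0.5897, -0.1857, 0.075]
eef_rot: [-179.8, -0.0, -60.2]
contact_force: [3.2, 6.6, 3.6]
gripper_width: 0.0157
```

Call:
servo_tool(
  steps=[
    [1.2, 0, -0.05, 0, 9],
    [1.2, 0, 0, 0, 9],
    [1.2, 0, 0, 0, 9],
    [1.2, 0, 0, 0, 2],
    [1.2, 0, 0, 0, 0],
    [1.2, 0, 0, 0, 0],
  ],
)

```text
time_s: 5.2
tcp_pos: [0.591, -0.1854, 0.075]
eef_rot: [-179.7, 0.1, -89.1]
contact_force: [5.4, 7.9, 1.7]
gripper_width: 0.0157
```

Run:
```python
from h import *
for i in range(3):
    s=r.get_state(); print(s["tcp_pos"],s["eef_rot"],s["contact_force"],s["moment"])
    im=r.capture("side")[:,:,::-1]
cv2.imwrite("pics/side2c.png",np.clip(2.*crop(im,235,95,90,75,8),0,255).astype('uint8'))
im=r.capture("top")[:,:,::-1]
cv2.imwrite("pics/top2c.png",np.clip(2.*crop(im,315,150,95,70,8),0,255).astype('uint8'))
```

```text
[ 0.5909917  -0.18539737  0.07504527] [-1.79718050e+02  8.06604236e-02 -8.90816649e+01] [5.37230141 7.88649743 1.7128962 ] [ 2.65360002 -1.80556528 -0.04303985]
[ 0.5910211  -0.18537452  0.07502927] [-1.79715750e+02  8.03321341e-02 -8.90770829e+01] [4.87469715 6.23020697 0.98153705] [ 2.6623288  -1.90583461 -0.10607861]
[ 0.59099067 -0.18538077  0.07502778] [-1.79718688e+02  8.22765952e-02 -8.90814090e+01] [6.11680976 7.10169568 0.45815292] [ 2.66054532 -1.86176456 -0.06508007]
```

View pics/side2c.png

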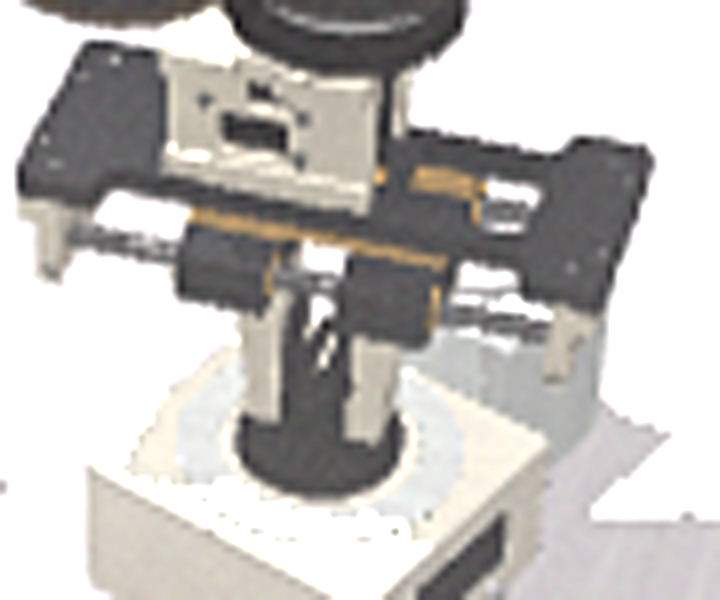

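View pics/top2c.png

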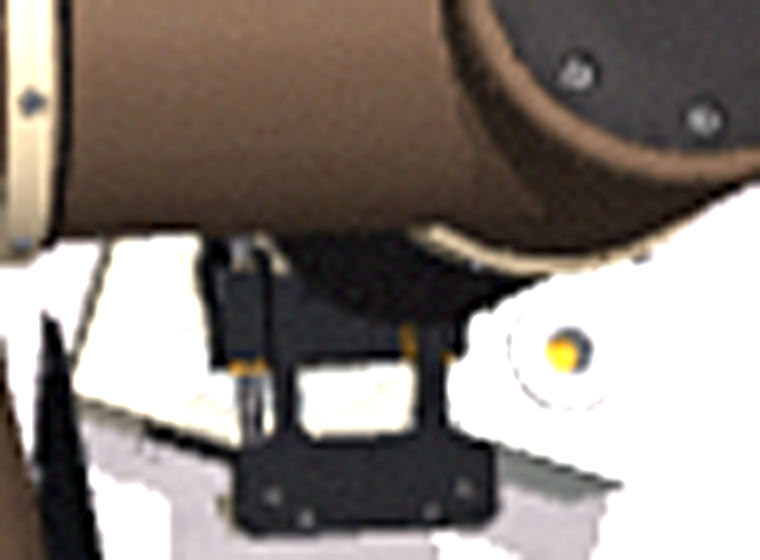

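The fingers hold the bar, and at yaw -89.1° the white line points toward the mark (side (320,350)). I'll release, rise and back off to check.

Call:
servo_tool(
  steps=[
    [1.8, 0, 0, 0, 0],
    [3.0, 0, 0, 0, 0],
    [4.5, 0, 0, 0, 0],
    [4.5, 0, 0, -2, 0],
    [4.5, 0, 0, -4, 0],
    [4.5, 0, 0, -5, 0],
    [4.5, -3, 0, -2, 0],
    [4.5, -5, 0, 0, 0],
  ],
)

```text
time_s: 6.4
tcp_pos: [0.5875, -0.1076, 0.2065]
eef_rot: [-179.8, -0.0, -89.3]
contact_force: [0.1, -0.2, -1.0]
gripper_width: 0.0448
```

Call:
servo_tool(
  steps=[
    [5, -6, 0, 0, 0],
    [5, -6, 0, 0, 0],
    [5, -6, 0, 0, 0],
    [5, -6, 0, 0, 0],
  ],
)

```text
time_s: 6.9
tcp_pos: [0.5827, 0.1342, 0.2044]
eef_rot: [180.0, -0.0, -89.1]
contact_force: [0.6, 0.3, 0.7]
gripper_width: 0.0499
```

Run:
```python
from h import *
print(r.get_state()["tcp_pos"],r.get_state()["eef_rot"],r.get_state()["joints"])
im=r.capture("side")[:,:,::-1]; cv2.imwrite("pics/side3.png",im)
cv2.imwrite("pics/side3c.png",np.clip(2.*crop(im,240,110,80,75,8),0,255).astype('uint8'))
im=r.capture("top")[:,:,::-1]; cv2.imwrite("pics/top3.png",im)
cv2.imwrite("pics/top3c.png",np.clip(2.5*crop(im,330,160,55,45,14),0,255).astype('uint8'))
```

```text
[0.58270075 0.13422371 0.20444571] [ 1.79964569e+02 -2.19984851e-02 -8.91496741e+01] [ 3.16808916e+01  1.42523592e+01 -1.12221898e+01  8.10023578e-04
 -6.45671492e+01 -3.08309206e+01]
```

View pics/side3c.png

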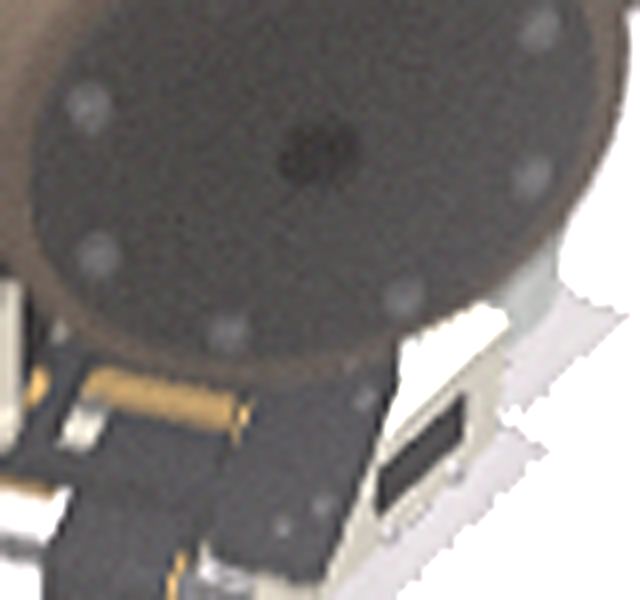

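View pics/top3c.png

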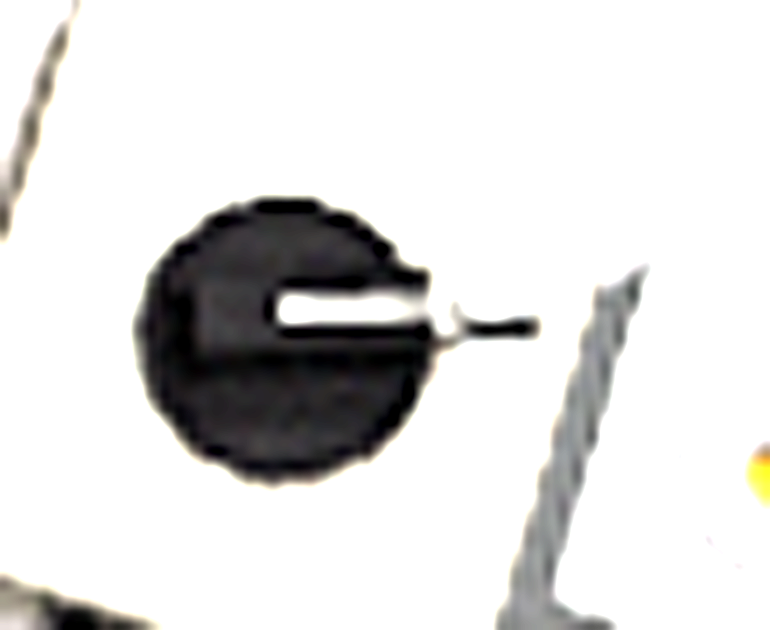

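Run:
```python
from h import *
im=cv2.imread("pics/top3.png").astype(float).mean(2)
np.set_printoptions(linewidth=200,precision=1,suppress=True)
print(im[176:190,346:372].astype(int))
# white line centroid columns 350..359 rows 178..185
pts=[]
for u in range(351,360):
    w=np.clip(im[179:185,u]-30,0,None); pts.append((u,(w*np.arange(179,185)).sum()/w.sum()))
print(np.array(pts))
pts=np.array(pts); a=np.polyfit(pts[:,0],pts[:,1],1)
P=[onz("top",(u,np.polyval(a,u)),.099) for u in(351,359)]; d=P[1]-P[0]; print(P,np.degrees(np.arctan2(d[1],d[0])))
# mark in both original & new image
for f in("pics/top0.png","pics/top3.png"):
    g=cv2.imread(f).astype(float).mean(2); sub=g[180:187,363:369]; w=np.clip(95-sub,0,None)
    v,u=np.mgrid[180:187,363:369]; print(f,(u*w).sum()/w.sum(),(v*w).sum()/w.sum()); m=onz("top",((u*w).sum()/w.sum(),(v*w).sum()/w.sum()),.064);print(m)
    # disc silhouettes: dark pixels
    k=(g<60).astype('uint8'); n,l,st,c=cv2.connectedComponentsWithStats(k[165:200,335:364]); 
    i=1+np.argmax(st[1:,4]); print(st[i],c[i]+[335,165])
```

```text
[[ 18  23  21  21  20  21  21  21  14   4  25 156 183 172 176 185 192 188 187 188 187 185 185 184 184 186]
 [ 24  23  25  24  23  23  25  23  22  19   7   0 117 200 178 188 195 187 188 188 191 186 183 183 184 188]
 [ 20  20  21  19  23  18  18  18  22  18  18   6  68 161 166 188 196 188 190 188 192 183 184 183 186 193]
 [ 18  18  18  20  20  15  13  14  10   7   8   8   0  15  49 181 200 192 192 189 190 170 182 183 187 193]
 [ 24  24  22  18  12   8  10   8   4   2  24  29  27  20  48 195 179 191 195 192 194 176 188 186 191 188]
 [ 24  22  23  11 131 140 106  98 100  97 113 116  96  79  97 173 101 172 203 202 185 184 174 188 194 178]
 [ 22  23  20  12 182 192 147 139 140 141 138 140 112  88  82 125  83 106 161 167 113  98 108 186 200 158]
 [ 28  24  24  20  10   7   7   8   9   7   9   9   9   8   0 121  96  29   0   0   0   0  68 187 196 105]
 [ 22  20  21  19  20  20  18  18  16  13  15  16  14  11  10  38  62 111 115 121 123 115 130 192 185  76]
 [  6   6   2   0   2   4   0   1   1   4   1   0   0   0  19 109 160 209 207 204 205 201 189 199 167  80]
 [  6   6   7   5   6  10   7   7   5   6   6   6   9   6  35 130 176 198 195 191 192 191 181 195 119  67]
 [ 16  12  14  13  12  14  15  16  20  16  15  15  11   0  89 156 157 192 191 189 190 188 185 188  89  61]
 [ 15  17  16  15  18  14  17  15  11  12  15  15   7   7 160 198 177 193 190 191 190 189 195 173  69  60]
 [ 15  13  14  16  15  11  15  14  15  15  13   7   0  76 196 187 178 193 189 189 187 189 193 128  68  63]]
[[351.  181.6]
 [352.  181.6]
 [353.  181.6]
 [354.  181.6]
 [355.  181.6]
 [356.  181.6]
 [357.  181.6]
 [358.  181.6]
 [359.  181.5]]
[array([ 0.6, -0.2,  0.1]), array([ 0.6, -0.2,  0.1])] -91.20347024665142
pics/top0.png 365.44911881750994 182.98408186469584
[ 0.6 -0.2  0.1]
[  4   7  22  23 339] [349.7 183.8]
pics/top3.png 365.29196050775744 183.0
[ 0.6 -0.2  0.1]
[  5   9  22  21 318] [349.6 183.9]
```

Run:
```python
from h import *
from scipy.optimize import least_squares
from scipy.ndimage import map_coordinates
np.set_printoptions(precision=4,suppress=True)
for f in("pics/top0.png","pics/top3.png"):
    g=cv2.imread(f).astype(float).mean(2)
    def edge(c0,z,R,thr,lo,hi,sgn):
        pts=[]
        for a in range(0,360,4):
            rr=np.linspace(R-.005,R+.005,81)
            P=np.array([[c0[0]+q*np.cos(np.radians(a)),c0[1]+q*np.sin(np.radians(a)),z] for q in rr])
            uv=np.array([proj("top",p) for p in P])
            v=map_coordinates(g,[uv[:,1],uv[:,0]],order=1)
            d=np.gradient(v)*sgn; i=np.argmax(d)
            if d[i]>thr: pts.append(P[i,:2])
        return np.array(pts)
    for name,z,R,sgn,thr in(("disc",.066,.029,1,1.0),("ringout",.062,.0505,-1,.3)):
        p=edge((.5885,-.1877),z,R,thr,0,0,sgn)
        s=least_squares(lambda x:np.hypot(p[:,0]-x[0],p[:,1]-x[1])-x[2],[.5885,-.188,R],loss="soft_l1",f_scale=.0004).x
        m=onz("top",(365.4,183.0),.0635)
        print(f,name,len(p),s,"mark ang",np.degrees(np.arctan2(m[1]-s[1],m[0]-s[0])),np.hypot(m[1]-s[1],m[0]-s[0]))
```

```text
Traceback (most recent call last):
  File "h.py", line 10, in proj
    K,R,t=cal(n); p=K@(R@np.array(P,float)+t); return p[:2]/p[2]
          ~~~^^^
  File "h.py", line 4, in cal
    c=r.calibration(n); return c["K"],cv2.Rodrigues(np.array(c["rvec"]))[0],np.array(c["tvec"])
ValueError: time passes only in moves, steps and waits
```

```bash
sed -i 's/^def cal(n):/import functools\n@functools.lru_cache(None)\ndef cal(n):/' h.py
cat > circ.py <<'E'
from h import *
from scipy.optimize import least_squares
from scipy.ndimage import map_coordinates
np.set_printoptions(precision=4,suppress=True)
def run(f):
    g=cv2.imread(f).astype(float).mean(2)
    def edge(c0,z,R,thr,sgn):
        pts=[]
        for a in range(0,360,4):
            rr=np.linspace(R-.005,R+.005,81)
            P=np.array([[c0[0]+q*np.cos(np.radians(a)),c0[1]+q*np.sin(np.radians(a)),z] for q in rr])
            uv=np.array([proj("top",p) for p in P])
            v=map_coordinates(g,[uv[:,1],uv[:,0]],order=1)
            d=np.gradient(v)*sgn; i=np.argmax(d)
            if d[i]>thr: pts.append(P[i,:2])
        return np.array(pts)
    for name,z,R,sgn,thr in(("disc",.066,.029,1,1.0),("ringout",.062,.0505,-1,.3)):
        p=edge((.5885,-.1877),z,R,thr,sgn)
        s=least_squares(lambda x:np.hypot(p[:,0]-x[0],p[:,1]-x[1])-x[2],[.5885,-.188,R],loss="soft_l1",f_scale=.0004).x
        m=onz("top",(365.4,183.0),.0635)
        print(f,name,len(p),s,"mark ang",np.degrees(np.arctan2(m[1]-s[1],m[0]-s[0])),np.hypot(m[1]-s[1],m[0]-s[0]))
E
python3 -c "
from circ import *
run('pics/top0.png');run('pics/top3.png')"
```

```text
pics/top0.png disc 90 [ 0.5881 -0.1873  0.0288] mark ang -88.65110338636666 0.04309362222686442
pics/top0.png ringout 64 [ 0.592  -0.1895  0.0517] mark ang -93.96433357690735 0.040976491279370926
pics/top3.png disc 90 [ 0.5878 -0.1873  0.0287] mark ang -88.24450934334435 0.04305533139799992
pics/top3.png ringout 65 [ 0.5921 -0.1891  0.0515] mark ang -94.15612880904426 0.041361118966312435
```

Top view after release: the bar line lies along row 181.6, so the heading is about -91°. The rib is at (365.4,183), with a bearing of about -88.5° from the disc centre. The knob is 2–3° past the mark, so I'll nudge it back with a better-centred grip.

Call:
servo_tool(
  steps=[
    [4.5, 0, 0, 0, 0],
    [4.5, 0, 0, 0, 0],
  ],
)

```text
time_s: 7.25
tcp_pos: [0.5832, 0.1316, 0.2044]
eef_rot: [180.0, -0.0, -89.2]
contact_force: [0.5, -1.3, 1.9]
gripper_width: 0.0451
```

Call:
servo_tool(
  steps=[
    [4.5, 5.3, -0.05, 0, 0],
    [4.5, 5.3, -0.05, 0, 0],
    [4.5, 5.3, -0.05, 0, 0],
    [4.5, 5.3, -0.05, 0, 0],
    [4.5, 5.3, -0.05, 2, 0],
    [4.5, 5.5, -0.05, 4, 0],
    [4.5, 0, 0, 2, 0],
    [4.5, 0, 0, 0, 0],
  ],
)

```text
time_s: 8.25
tcp_pos: [0.5892, -0.1846, 0.1261]
eef_rot: [179.8, 0.0, -89.3]
contact_force: [-0.8, -0.5, 0.2]
gripper_width: 0.0447
```

Call:
servo_tool(
  steps=[
    [4.5, 0, 0, 0, 0],
  ],
)

```text
time_s: 8.38
tcp_pos: [0.5916, -0.1831, 0.1289]
eef_rot: [-179.9, -0.0, -89.1]
contact_force: [-0.3, -0.7, 0.3]
gripper_width: 0.0451
```

Call:
servo_tool(
  steps=[
    [4.5, 0.2, 0, 2, 0],
    [4.5, 0.2, 0, 2, 0],
    [4.5, 0, 0, 1.2, 0],
    [4.5, 0, 0, 0, 0],
    [3, 0, 0, 0, 0],
    [1.8, 0, 0, 0, 0],
    [1.2, 0, 0, 0, 0],
    [1.2, 0, 0, 0, 0],
  ],
  squeeze=6,
)

```text
time_s: 9.38
tcp_pos: [0.5911, -0.1866, 0.0762]
eef_rot: [180.0, -0.0, -89.1]
contact_force: [-2.3, 0.1, 3.0]
gripper_width: 0.016
```

Call:
servo_tool(
  steps=[
    [1.2, 0, 0, 0, 0],
    [1.2, 0, 0, 0, 0],
  ],
  squeeze=6,
)

```text
time_s: 9.62
tcp_pos: [0.5911, -0.1867, 0.0762]
eef_rot: [180.0, -0.0, -89.1]
contact_force: [-3.1, 1.4, 5.4]
gripper_width: 0.0157
```

Call:
servo_tool(
  steps=[
    [1.2, 0, 0.03, 0, 0],
    [1.2, 0, 0, 0, -1.7],
    [1.2, 0, 0, 0, 0],
    [1.2, 0, 0, 0, 0],
  ],
  squeeze=20,
)

```text
time_s: 10.12
tcp_pos: [0.591, -0.1867, 0.0761]
eef_rot: [-180.0, -0.0, -87.4]
contact_force: [-2.2, 1.5, 5.4]
gripper_width: 0.0162
```

Call:
servo_tool(
  steps=[
    [1.2, 0, 0, 0, 0],
    [1.2, 0, 0, 0, 0],
  ],
  squeeze=4,
)

```text
time_s: 10.38
tcp_pos: [0.5911, -0.1867, 0.0761]
eef_rot: [-180.0, -0.0, -87.4]
contact_force: [-2.7, 0.8, 5.1]
gripper_width: 0.0163
```

Call:
servo_tool(
  steps=[
    [2.5, 0, 0, 0, 0],
    [4.5, 0, 0, 0, 0],
    [4.5, 0, 0, -2, 0],
    [4.5, 0, 0, -4, 0],
    [4.5, 0, 0, -5, 0],
    [4.5, -4, 0, -2, 0],
    [4.5, -6, 0, 0, 0],
    [4.5, -6, 0, 0, 0],
  ],
)

```text
time_s: 11.38
tcp_pos: [0.5837, -0.0254, 0.2061]
eef_rot: [-179.9, 0.0, -87.5]
contact_force: [0.1, 0.4, 0.3]
gripper_width: 0.045
```

Call:
servo_tool(
  steps=[
    [5, -6, 0, 0, 0],
    [5, -6, 0, 0, 0],
    [5, -6, 0, 0, 0],
    [5, 0, 0, 0, 0],
  ],
)

```text
time_s: 11.88
tcp_pos: [0.5755, 0.1568, 0.2054]
eef_rot: [-180.0, 0.0, -87.2]
contact_force: [0.4, -0.8, 0.1]
gripper_width: 0.0498
```

Run:
```python
from h import *
im=r.capture("top")[:,:,::-1]; cv2.imwrite("pics/top4.png",im)
cv2.imwrite("pics/top4c.png",np.clip(2.5*crop(im,330,160,55,45,14),0,255).astype('uint8'))
g=im.astype(float).mean(2); print(g[176:190,346:372].astype(int))
```

```text
[[ 20  20  22  22  21  19  20  19  14   4  26  93 194 171 172 183 189 184
  185 187 184 183 181 181 180 182]
 [ 21  23  24  22  23  24  22  23  21  19  12   0 165 201 173 184 192 184
  186 186 186 181 182 179 183 186]
 [ 24  21  18  20  21  18  18  17  18  18  14   6  63 152 162 186 191 186
  187 186 188 180 181 179 182 189]
 [ 24  21  15  17  15  14  14   9  14  10  10   7   0   0  49 181 197 188
  186 186 188 166 178 182 184 190]
 [ 24  19  21  20  12  10   8   4   5  30  32  32  56  55  56 172 165 187
  190 189 191 172 182 182 186 183]
 [ 23  24  22  13  92 132 114  97  99  94  85  82 111 103  88 127  77 190
  201 199 180 181 171 186 191 176]
 [ 22  23  24  13 131 183 158 139 140 110  93  88  89  62  41  83  80 156
  165 164 111  98 104 183 196 155]
 [ 22  20  23  19  11   8   7   9   9  11  13  14  11  11   4  27  40   0
    0   0   0   0  66 185 191  99]
 [ 24  24  18  19  19  17  17  16  16  15  14  13  10   8  12  67 118 118
  113 120 121 113 129 189 183  76]
 [ 12  11   6   4   1   3   0   0   2   0   4   2   0   0  27 132 196 208
  203 200 201 197 185 196 163  77]
 [  4   1   7   7   6   6   9   9   6  10   9   9   7   2  35 123 168 192
  191 189 190 185 179 192 117  65]
 [ 10  11  12  15  14  15  15  16  15  15  14  13  11   0 125 153 153 187
  187 186 186 184 181 184  86  58]
 [ 16  17  13  14  18  13  15  14  15  13  15  11   6   3 197 200 172 189
  186 186 187 186 192 169  69  58]
 [ 13  11  13  16  15  13  13  12  14  12  11   6   0  76 190 183 174 189
  185 185 187 183 193 126  67  63]]
```

View pics/top4c.png

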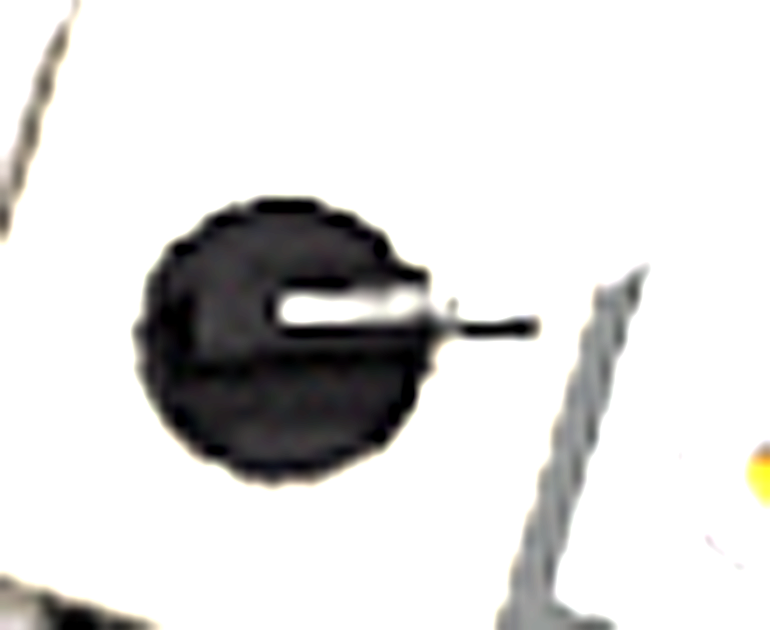

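The line now slopes about 2–3° up to the right, and the nose tip at about (452,315) lies in line with the rib (500,327) and the axis (284,338). The knob is done. Next is the probe.

Call:
servo_tool(
  steps=[
    [5.5, 0, 0, 0, 7.3],
    [5.5, 0, 0, 0, 7.3],
    [5.5, -3, 2, 0, 0],
    [5.5, -3, 2, 0, 0],
    [5.5, -3, 2, 0, 0],
    [5.5, -2.9, 2.05, 2, 0],
    [5.5, 0, 0, 2, 0],
    [5.5, 0, 0, 0, 0],
  ],
)

```text
time_s: 12.92
tcp_pos: [0.5211, 0.2847, 0.1643]
eef_rot: [179.9, -0.2, -102.1]
contact_force: [1.5, 0.4, 0.4]
gripper_width: 0.0551
```

Call:
servo_tool(
  steps=[
    [5.5, 0, 0, 0, 0],
  ],
)

```text
time_s: 13.05
tcp_pos: [0.5225, 0.2855, 0.1665]
eef_rot: [-180.0, 0.0, -102.1]
contact_force: [0.2, -0.2, 0.4]
gripper_width: 0.0549
```

Run:
```python
from h import *
im=r.capture("side")[:,:,::-1]; cv2.imwrite("pics/side5.png",im)
cv2.imwrite("pics/side5c.png",np.clip(2.*crop(im,195,230,95,75,8),0,255).astype('uint8'))
cv2.imwrite("pics/side5k.png",np.clip(2.*crop(im,240,110,80,75,8),0,255).astype('uint8'))
print(r.get_state()["tcp_pos"],r.get_state()["eef_rot"])
```

```text
[0.52260006 0.28562391 0.16678685] [-1.79946508e+02  4.84779418e-02 -1.02084082e+02]
```

View pics/side5c.png

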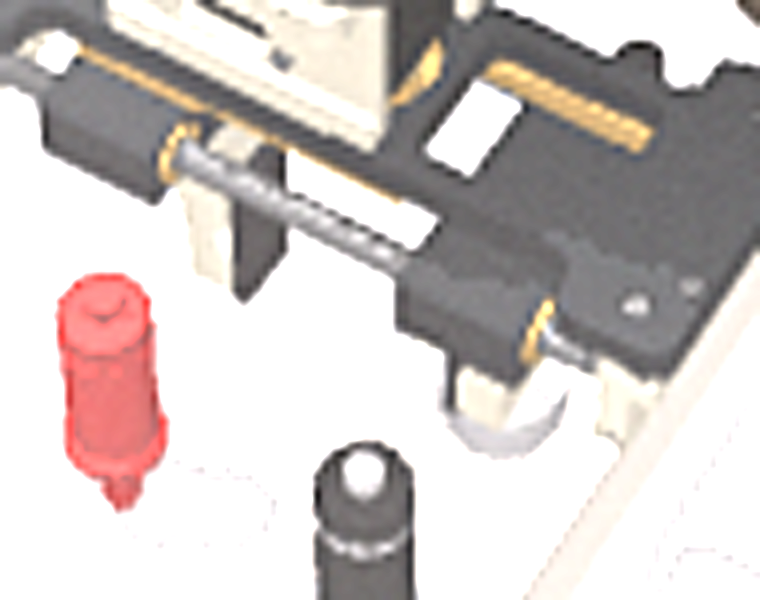

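View pics/side5k.png

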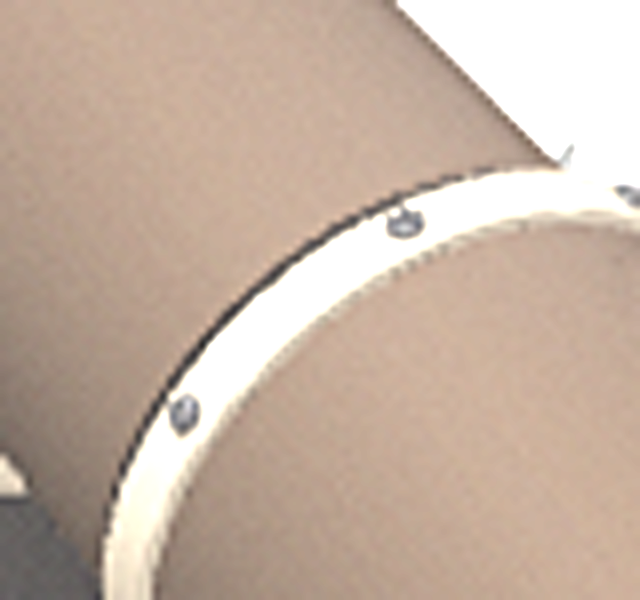

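The side view shows the jaws straddling the probe's line, with the red look-alike at (105,380) clear of the left finger. I'll descend.

Call:
servo_tool(
  steps=[
    [5.5, -0.2, 0.05, 2, 0],
    [5.5, -0.2, 0.05, 2, 0],
    [5.5, 0, 0, 2, 0],
    [5.5, 0, 0, 2, 0],
    [5.5, 0, 0, 1.5, 0],
    [5.5, 0, 0, 0.7, 0],
    [5.5, 0, 0, 0, 0],
    [5.5, 0, 0, 0, 0],
  ],
)

```text
time_s: 14.1
tcp_pos: [0.5221, 0.2906, 0.0645]
eef_rot: [-180.0, 0.0, -102.0]
contact_force: [-0.5, 0.2, -0.2]
gripper_width: 0.0548
```

Run:
```python
from h import *
im=r.capture("side")[:,:,::-1]; cv2.imwrite("pics/side6.png",im)
cv2.imwrite("pics/side6c.png",np.clip(2.*crop(im,195,240,95,75,8),0,255).astype('uint8'))
s=r.get_state();print(s["tcp_pos"],s["contact_force"])
```

```text
[0.5220107  0.29067577 0.0645781 ] [ 0.48022854  0.01847592 -0.03490484]
```

View pics/side6c.png

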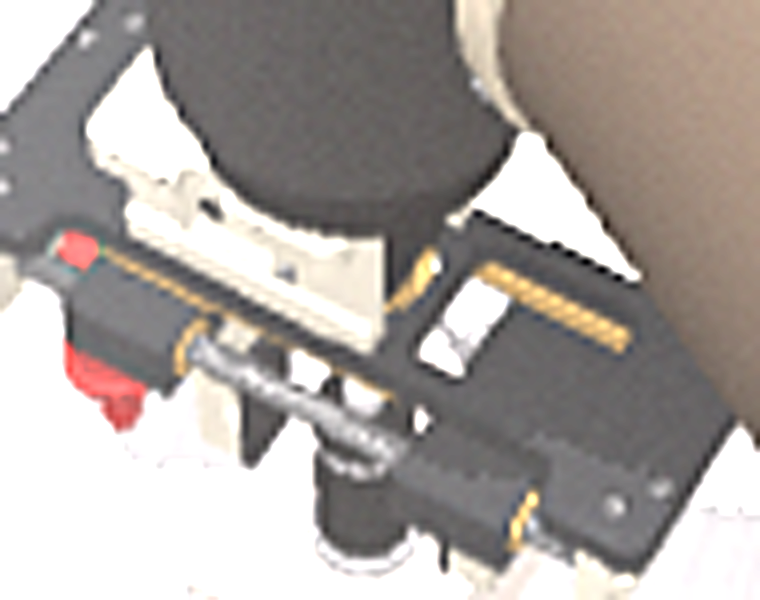

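The head at (362,500) lies between the fingers, and there is no contact. Closing now.

Call:
servo_tool(
  steps=[
    [4, 0, 0, 0, 0],
    [3, 0, 0, 0, 0],
    [2, 0, 0, 0, 0],
    [2, 0, 0, 0, 0],
    [2, 0, 0, 0, 0],
  ],
  squeeze=8,
)

```text
time_s: 14.78
tcp_pos: [0.5216, 0.2904, 0.0638]
eef_rot: [-180.0, 0.0, -102.0]
contact_force: [-0.8, -0.4, 0.6]
gripper_width: 0.026
```

Call:
servo_tool(
  steps=[
    [2, 0, 0, 0, 0],
    [2, 0, 0, 0, 0],
    [2, 0, 0, 0, 0],
  ],
  squeeze=50,
)

```text
time_s: 15.15
tcp_pos: [0.5216, 0.2903, 0.0639]
eef_rot: [-180.0, 0.0, -102.0]
contact_force: [0.1, -0.3, 1.3]
gripper_width: 0.0252
```

Call:
servo_tool(
  steps=[
    [2, 0, 0, -1, 0],
    [2, 0, 0, -2, 0],
    [2, 0, 0, -4, 0],
    [2, 0, 0, -5, 0],
    [2, 0, 0, -3, 0],
    [2, 0, 0, 0, 0],
  ],
)

```text
time_s: 15.9
tcp_pos: [0.5227, 0.2912, 0.2173]
eef_rot: [-179.8, 0.3, -102.0]
contact_force: [-0.9, 0.5, -2.1]
gripper_width: 0.0253
```

Call:
servo_tool(
  steps=[
    [2, 3, -0.85, 0, 0],
    [2, 4.5, -1.27, 0, 0],
    [2, 4.5, -1.27, 0, 0],
    [2, 4.5, -1.27, 0, 0],
    [2, 4.5, -1.27, 0, 0],
    [2, 4.5, -1.27, 0, 0],
    [2, 4.5, -1.27, 0, 0],
    [2, 4.5, -1.27, 0, 0],
  ],
)

```text
time_s: 16.9
tcp_pos: [0.5442, -0.0689, 0.213]
eef_rot: [179.9, -0.0, -102.0]
contact_force: [0.1, -0.0, -0.9]
gripper_width: 0.0255
```

Call:
servo_tool(
  steps=[
    [2, 4.5, -1.27, 0, 0],
    [2, 4.5, -1.27, 0, 0],
    [2, 4.5, -1.27, 0, 0],
    [2, 4.5, -1.27, 0, 0],
    [2, 2.2, -0.55, 2, 0],
    [2, 0, 0, 2, 0],
    [2, 0, 0, 0, 0],
    [2, 0, 0, 0, 0],
  ],
)

```text
time_s: 17.9
tcp_pos: [0.5581, -0.2766, 0.1742]
eef_rot: [180.0, -0.0, -102.0]
contact_force: [0.3, 0.2, -1.0]
gripper_width: 0.0253
```

Run:
```python
from h import *
for n,b in (("side",(250,70,90,75)),("top",(330,150,90,72))):
    print(r.get_state()["tcp_pos"])
    im=r.capture(n)[:,:,::-1]; cv2.imwrite(f"pics/{n}7.png",im); cv2.imwrite(f"pics/{n}7c.png",np.clip(1.8*crop(im,*b,8),0,255).astype('uint8'))
```

```text
[ 0.55810497 -0.2765723   0.17418684]
[ 0.55841771 -0.27651596  0.17462931]
```

View pics/side7c.png

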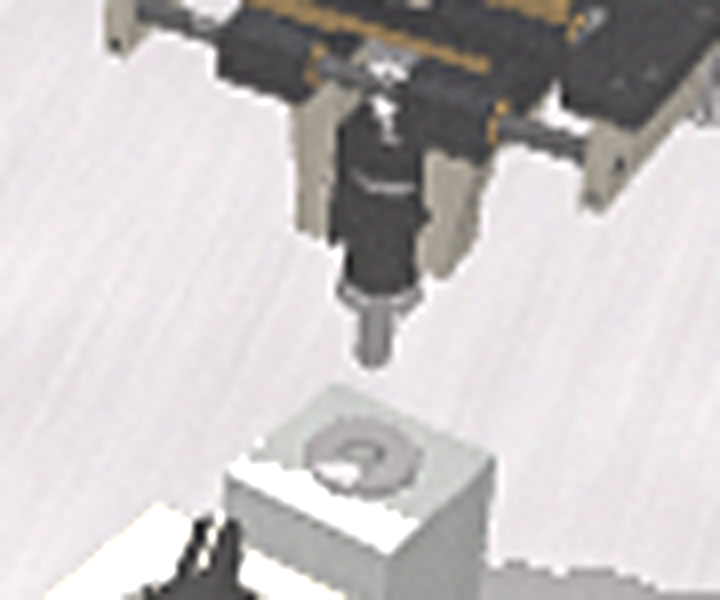

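View pics/top7c.png

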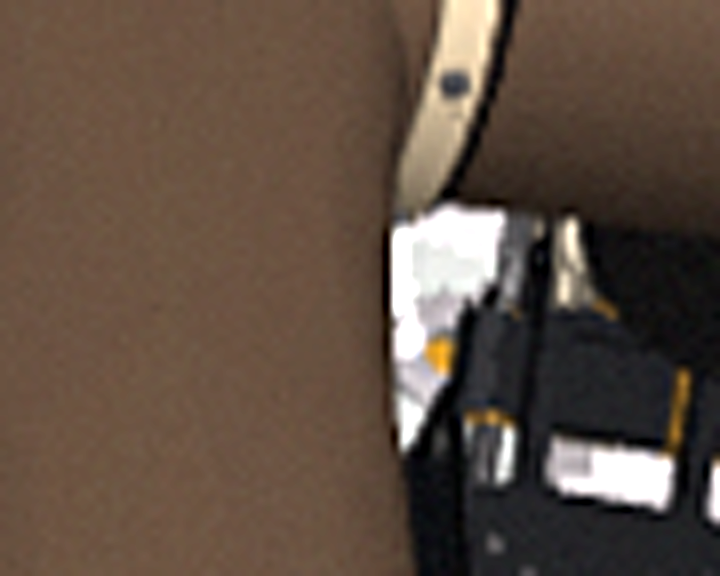

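Run:
```python
from h import *
np.set_printoptions(precision=4,suppress=True)
S=lambda p:((p[0]-250+.5)*8-.5,(p[1]-70+.5)*8-.5)
I=lambda a,b:(250+(a+.5)/8-.5,70+(b+.5)/8-.5)
for z in(.086,.1255,.1555,.21): print(z,S(proj("side",[.5585,-.277,z])))
print("rim",onz("side",I(363,455),.086))
print("tip",onz("side",I(373.5,360),.1255),"flange bottom",onz("side",I(381,297),.1575))
im=cv2.imread("pics/side7.png").astype(float).mean(2)
np.set_printoptions(linewidth=220)
print(im[104:118,288:306].astype(int))
print(im[120:134,284:306].astype(int))
```

```text
0.086 (np.float64(362.329264406093), np.float64(453.0017081729575))
0.1255 (np.float64(370.9856567938582), np.float64(362.2301963123549))
0.1555 (np.float64(377.8161593644422), np.float64(290.60508768443253))
0.21 (np.float64(390.83093574524355), np.float64(154.13126860447494))
rim [ 0.558 -0.276  0.086]
tip [ 0.558  -0.2785  0.1255] flange bottom [ 0.556  -0.2711  0.1575]
[[129 131 130 138 108  34  37  43  43  45  43  43  41  32  78 129  95  84]
 [129 130 130 137  79  65  45  39  39  41  41  38  44  40 105 142 137 135]
 [130 130 131 138  60  97  85  56  43  47  45  49  70  80  82 140 133 132]
 [127 128 131 135 101  70  84 104  83  83  83 106  95  80  89 137 131 131]
 [130 130 132 132 135 106  81  78  79  80  78  81  74  91 140 134 131 130]
 [129 130 130 128 132 136 119  68  78  81  76 108  99 138 134 133 129 130]
 [130 132 128 128 129 133 114  69  78  80  74 111 136 133 132 131 129 129]
 [131 131 127 129 129 132 114  68  80  79  71 113 134 130 131 130 130 129]
 [130 128 128 127 129 133 113  72  80  80  69 139 133 133 133 129 129 129]
 [128 125 128 127 129 133  93  71  78  79  71 139
[... 901 characters left out ...]
9  98  84  90 102 103  93  68  95 100  99  99  93 116 114 113]
 [120 112 113 116  91 100 102 102 106  94  94  92  89  79 103 102 101  99  99 116 113 113]
 [163 115 118 120  97 114 138 138 139 143 127  91  94 104 102 102 101  88 104 116 112 113]
 [157 158 158 161 168  84 113 135 134 138 133  96 100 104 103 102  92  80 119 115 114 113]
 [158 154 153 155 160 136  91  79 101 127  92  99 101  98  94  91  77  91 117 112 114 113]
 [157 156 158 156 158 159 163  92  86  81  88  82  82  80  78  95 120 117 115 114 115 117]
 [104 140 156 156 158 156 159 156 161 135 139 108 107 109 117 115 116 114 113 115 114 114]
 [ 86  90 104 139 159 156 159 153 153 156 156 160 155 162 115 118 112 111 115 116 105  91]]
```

The side view shows the shaft at x≈374–375 (crop px), directly on the vertical above the rim centre (363,455). The prediction was 373–375, so it is aligned to within about 0.5 mm. I'll lower slowly and watch the force.

Call:
servo_tool(
  steps=[
    [2, 0, 0, 1.5, 0],
    [2, 0, 0, 1.4, 0],
    [2, 0, 0, 0.4, 0],
    [2, 0, 0, 0.4, 0],
    [2, 0, 0, 0.3, 0],
    [2, 0, 0, 0, 0],
  ],
)

```text
time_s: 18.75
tcp_pos: [0.558, -0.2767, 0.1337]
eef_rot: [180.0, 0.0, -102.0]
contact_force: [0.3, -0.7, -0.5]
gripper_width: 0.0251
```

Call:
servo_tool(
  steps=[
    [2, 0, 0, 0.3, 0],
    [2, 0, 0, 0.3, 0],
    [2, 0, 0, 0, 0],
  ],
)

```text
time_s: 19.12
tcp_pos: [0.5578, -0.2767, 0.1275]
eef_rot: [180.0, 0.0, -102.0]
contact_force: [0.2, -0.1, -2.1]
gripper_width: 0.0255
```

Run:
```python
from h import *
for n,b in (("side",(250,70,90,75)),):
    s=r.get_state();print(s["tcp_pos"],s["contact_force"],s["moment"])
    im=r.capture(n)[:,:,::-1]; cv2.imwrite(f"pics/{n}8.png",im); cv2.imwrite(f"pics/{n}8c.png",np.clip(1.8*crop(im,*b,8),0,255).astype('uint8'))
```

```text
[ 0.55779038 -0.27665137  0.1274949 ] [ 0.16612618 -0.09975908 -2.07081178] [ 0.05451545 -0.05108458  0.03265747]
```

View pics/side8c.png

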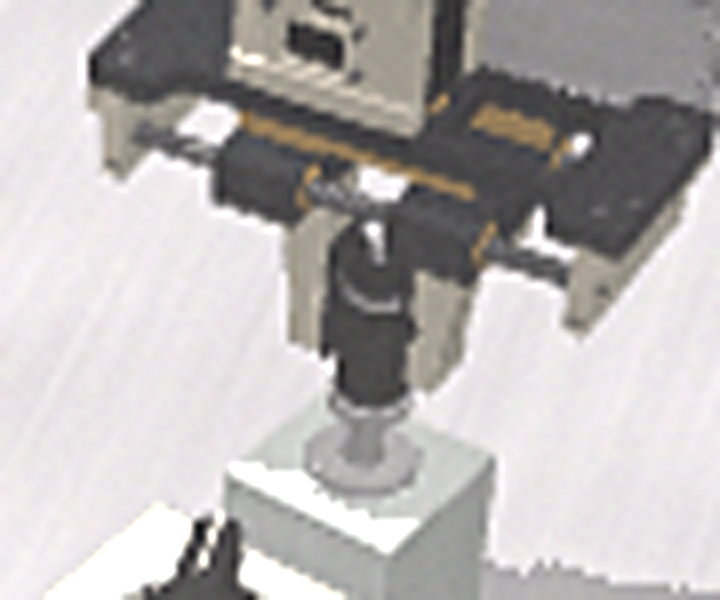

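The shaft is in the bore at (365,445) with no side load. Next I'll push down onto the plunger.

Call:
servo_tool(
  steps=[
    [2, 0, 0, 0.4, 0],
    [2, 0, 0, 0.4, 0],
    [2, 0, 0, 0.3, 0],
    [2, 0, 0, 0.3, 0],
    [2, 0, 0, 0, 0],
  ],
  squeeze=60,
)

```text
time_s: 19.8
tcp_pos: [0.558, -0.2767, 0.1139]
eef_rot: [-180.0, -0.0, -102.0]
contact_force: [-1.3, 1.1, 4.0]
gripper_width: 0.0256
```

Call:
servo_tool(
  steps=[
    [2, 0, 0, 0.3, 0],
    [2, 0, 0, 0.3, 0],
    [2, 0, 0, 0, 0],
    [2, 0, 0, 0, 0],
  ],
  squeeze=60,
)

```text
time_s: 20.3
tcp_pos: [0.558, -0.2768, 0.108]
eef_rot: [-180.0, -0.0, -102.0]
contact_force: [-3.0, 1.4, 4.6]
gripper_width: 0.0252
```

Call:
servo_tool(
  steps=[
    [2, 0, 0, 0.15, 0],
    [2, 0, 0, 0.15, 0],
    [2, 0, 0, 0, 0],
  ],
)

```text
time_s: 20.68
tcp_pos: [0.558, -0.2768, 0.1051]
eef_rot: [-180.0, -0.0, -102.0]
contact_force: [-2.9, 1.7, 6.3]
gripper_width: 0.0254
```

Call:
servo_tool(
  steps=[
    [2, 0, 0, 0.1, 0],
    [2, 0, 0, 0.1, 0],
    [2, 0, 0, 0, 0],
  ],
)

```text
time_s: 21.05
tcp_pos: [0.5581, -0.2768, 0.1048]
eef_rot: [-179.9, -0.0, -102.0]
contact_force: [-6.2, 4.9, 17.9]
gripper_width: 0.025
```

Call:
servo_tool(
  steps=[
    [2, 0, 0.03, 0.1, 0],
    [2, 0, 0, 0.05, 0],
    [2, 0, 0, 0, 0],
  ],
)

```text
time_s: 21.42
tcp_pos: [0.5581, -0.2769, 0.1047]
eef_rot: [-179.9, -0.1, -102.0]
contact_force: [-8.9, 6.1, 27.4]
gripper_width: 0.0254
```

Run:
```python
from h import *
for n,b in (("side",(250,70,90,75)),("side",(225,100,90,75))):
    s=r.get_state();print(s["tcp_pos"],s["eef_rot"],s["contact_force"],s["moment"],s["gripper_width"])
    im=r.capture(n)[:,:,::-1]; cv2.imwrite(f"pics/{n}9_{b[0]}.png",np.clip(1.8*crop(im,*b,8),0,255).astype('uint8'))
cv2.imwrite("pics/side9.png",im)
```

```text
[ 0.55806729 -0.2768586   0.10473966] [-1.79877025e+02 -5.16176844e-02 -1.01960098e+02] [-8.85898767  6.10405488 27.35617794] [2.73673586 3.5603137  0.01055562] 0.025439607267506468
[ 0.55808966 -0.27683138  0.10475916] [-1.79873106e+02 -5.09000451e-02 -1.01957417e+02] [-9.92259324  6.27602166 26.22087876] [ 2.77378303  3.55370267 -0.00665344] 0.025147912975331914
```

View pics/side9_250.png

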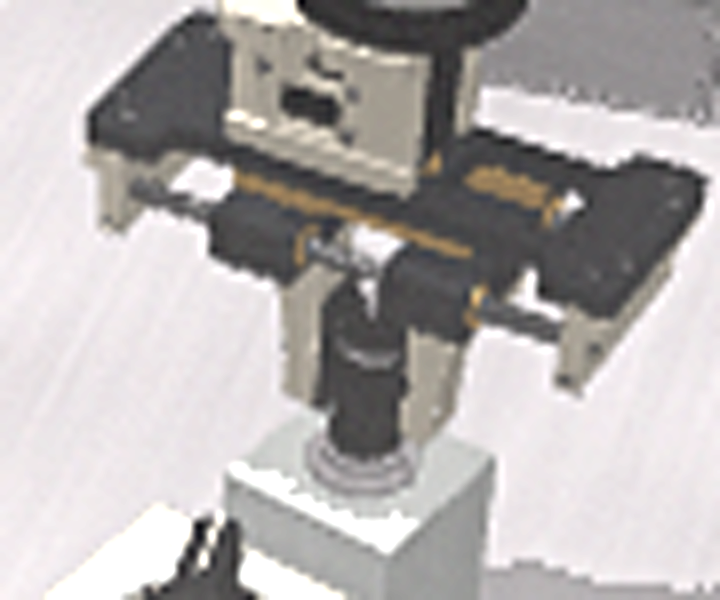

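View pics/side9.png

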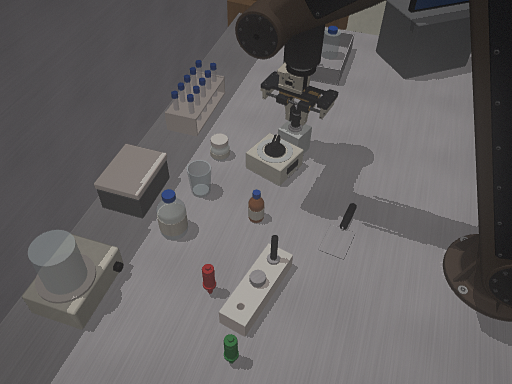

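View pics/side9_225.png

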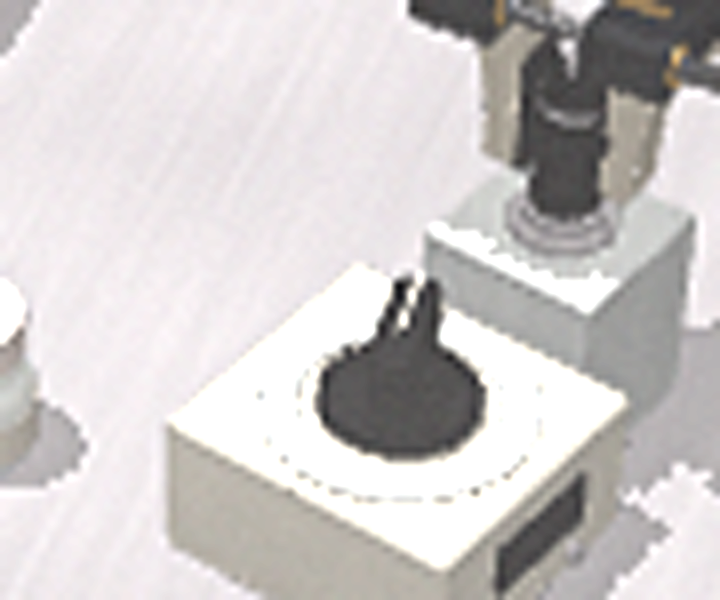

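The side view shows the flange flat on the rim at about (360,460). The other probes and bench items are in place. The height stayed constant while the push rose from 18 to 27 N, so the probe is on the hard stop. I'll hold briefly, check once more and hand in.

Call:
servo_tool(
  steps=[
    [2, 0, 0, 0, 0],
    [2, 0, 0, 0, 0],
    [2, 0, 0, 0, 0],
    [2, 0, 0, 0, 0],
  ],
)

```text
time_s: 22.02
tcp_pos: [0.5581, -0.2769, 0.1047]
eef_rot: [-179.9, -0.1, -102.0]
contact_force: [-8.2, 7.9, 27.5]
gripper_width: 0.0252
```

Run:
```python
from h import *
s=r.get_state();print(s["time_s"],s["tcp_pos"],s["contact_force"])
print(r.close_job())
```

```text
22.025 [ 0.55807055 -0.27685497  0.10473146] [-8.24072444  7.87071004 27.45343819]
the job is handed in; nothing more can be done
None
```

I turned the knob to the mark, then moved the black-headed probe from the stand into the well and pushed it down onto the rim. I handed the job in at 22 s while still holding and pushing it.

- **Knob:** I turned it clockwise about 70°. A top-view check showed it 2–3° past the mark, so I turned it back 1.7°. In the last top view the nose lines up with the rib to about 1°. The gripper's reading and the camera disagreed by about 2° on the absolute angle, so I relied on the camera comparison of nose and rib.
- **Probe:** The tool height stayed at 0.1047–0.1048 m while the upward force on the tool rose from 18 to 27 N. That means the shoulder is on the hard stop, not just on the spring. The last reading before hand-in was steady at 27 N, and the side view shows the flange flat on the rim. A sideways load of about 11 N remained; a small correction did not reduce it.
- **Other items:** The last side view showed the other two probes still in the stand and everything else on the bench apparently where it was.

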